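# Drift a roll-cradle foot into line on its stand

## Robot

A 7-joint arm with a two-finger parallel gripper is mounted at the origin on the work surface. World frame = base frame: x ahead of the robot, y to its left, z up, the work surface at z = 0. Lengths are in m, angles in rad, forces in N, time in s.
With the tool pointing down it reaches from about 0.425 to 0.875 m from the base axis. Payload 4.7 kg.
Tool frame: the origin (TCP) lies where the fingers leave the gripper's body, on its centre line; the fingertips stand 73 mm ahead of it and the grasp point (between the pads) lies 54 mm ahead of it; z points along the fingers, y is the line along which they close (so a half turn about z gives the same grasp; the last joint's range is limited). The gripper opens to 85 mm and grips with 20 to 120 N. Pads are 22 mm wide; open, the fingers measure 114 mm over their backs; the gripper's body (76 mm by 85 mm) begins 54 mm behind the grasp point. The pads swing forward as they close: fully open they stand 13 mm farther back than shut.
Start: joints at [-1.125, 0.321, -0.07, 1.45, 0.023, 1.371, -0.057], TCP at [0.272, 0.59, 0.304] pointing down, gripper open.
Joint ranges: [-2.86, 2.86], [-0.3, 2.09], [-1.38, 1.24], [0.06, 2.45], [-1.56, 4.7], [0.09, 2.05], [-2.69, 2.69]. Speed limits (rad/s): [2.57, 2.57, 3.14, 3.14, 3.14, 3.14, 3.14].

## Interface

Orientations are given as [roll, pitch, yaw] about the fixed x, y, z axes, in that order (R = Rz(yaw) Ry(pitch) Rx(roll)).
In Python, from bench import sensors, vision, ticket gives the robot as it stands.
- The arm moves only by the shell command python3 -m crank 'ROWS'. ROWS is a JSON object of lists of equal length, an entry for each row: "gripper": the finger opening in mm, from 0 to 85.4; "linear": the shift along the world's x, y, z in units of 40 mm (1.0 is 40 mm), a list of three; "yaw": the turn about the world's z in units of 5 degrees (1.0 is 5 degrees). A call has exactly 5 rows; each row shifts and turns the commanded pose from where the row before left it; what a row does not reach is not made up. A row lasts 1/8 s, in which the tool goes at most 62.5 mm and 10.7 degrees, less where a joint would pass 70% of its speed; a pose out of reach is approached as far as the arm can. A call is refused whole if a number of a shift passes 1 or a number of a turn 1, either way. A call with a gripper value outside its range is refused whole. The fingers move at their own pace and stop on an object; the grip force is fixed at half the most. Time passes only in rows, so rows that do not move let the fingers close, or fill a call up. It gives the time, the measured TCP pose, the force, the opening and the grip force at its end, in the units of the state.
- sensors.read_state(): the state, without advancing time (a new reading comes with each control period).
- vision.grab_frame(name): name is "scene" or "side" or "wrist"; returns a dict with "frame" (384x512x3 uint8, red, green, blue), "depth" (384x512 float32, m along the optical axis (not along the pixel's ray), 0 where there is no reading), "fx", "fy", "cx", "cy" (pixels), "R" (3x3) and "t" (3): a world point X has camera coordinates R X + t. Camera axes: x right, y down, z forward; pixel columns grow to the right and rows downward; lengths in m; the calibration is good to about 2 mm. The wrist camera is an equidistant fisheye: a pixel r from the principal point sees the ray r / f radians off the axis. A picture is of the moment at which its call begins.
- ticket.finish_job(): hands the job in; it is judged then, once.
The state is a dict: "t": time; "joint_pos": joint angles; "joint_velocities": joint speeds; "effort": joint torques, N m; "tool_pos": TCP position; "eef_rot": TCP orientation; "contact_force": force on the tool from outside, world axes, zero at the start; "torque": the same for the moment, N m; "gripper_width": opening from 0.0 (shut) to 1.0 (fully open); "grip_force": force on a finger pad.
Only numpy, scipy, OpenCV 4.12 (cv2) and the standard library are available. Lean on these libraries where they do the work, as an engineer would, in place of code of your own. Each camera call takes 0.05 s, during which the arm holds its last target. There are 200 camera calls.

## Task

The loose foot plate of the film-roll cradle lies on its stand, but its hole is out of line with the hole in the stand underneath. Take the tapered drift with the square handle from the tool block, feel its tip through the plate's hole into the hidden hole below, and ease it down gently so that it draws the plate into line, until its collar lies flat on the plate; then let go. Move the plate only with the drift, never forcing it, and leave everything else as it is.

Things in the scene. Friction and masses are not known exactly. Their poses are not given: they have to be found in the camera images.
- stand: Dark steel frame fixed to the table, 150 (x) x 110 (y) x 62 tall, foot flanges 170 x 156 x 6. Origin: centre of its underside. Under the plate, flush with its top, sits a stiff 10 thick bush with a round 17 through hole; the hole's centre is 9 off the stand's axis in an unknown, unmeasured direction (any of 360 degrees). Free space below the bush.
- plate: Loose aluminium foot plate 150 (x) x 90 (y) x 8 lying flat on the stand, smooth and lightly oiled, 0.56 to 0.84 kg, held only by its weight: it slides any way under a few newtons. At its +x end a cradle saddle, x = 67 to 75, 80 wide, up to 68 above the underside. Origin: centre of the underside, on its hole's axis.
- plate_hole (a point): Centre of the plate's 17 diameter through hole, at the plate's top face (height 70). It starts within 1 of the stand's axis, so the hidden hole below is 8 to 10 out of line; a tip set down in the middle lands on the bush's flat top, 8 below. Moved 4.8 towards the hidden hole, the tip enters it.
- block: Black plastic tool block fixed to the table, 70 (x) x 150 (y) x 58 tall, with two 20 through holes at y = -40 and y = +40. Origin: centre of its underside.
- drift: Steel drift, 0.22 kg, standing point down in the block's hole at y = -40; lifts straight out. Origin: the tip; z up along it: flat tip 5 diameter, taper over 36 to 15.5, parallel shank to 54, collar 30 diameter from 54 to 60, square handle 22 x 22 (sides along x, y) from 60 to 104. In the block the collar rests on top, the tip 4 above the table.
- drift_collar (a point): Point on the drift's axis at the underside of its collar, 54 above the tip. Fully home it lies on the plate's top face, 70 above the table. A downward push of 10 to 17 N is enough to draw the plate into line once the tip is in the hidden hole; more than about 20 N is forcing it.
- squeegee: Bystander: small flat rectangular squeegee 80 x 40 x 8, lying. Origin: its underside.
- wrench: Bystander: open wrench lying flat. Origin: its underside.
- cup: Bystander: small grey plastic cup 50 tall. Origin: its underside.
- pin: Bystander: plain parallel pin with a round ball knob, standing in the block hole at y = +40, its top 100 above the table; not needed. Origin: the axis at its foot level.
Things that resemble listed ones, but are neither listed nor needed, are in the scene too. What is shaped like the drift but blue is not meant.

How it is judged:
On the way, in this order (a step that is already met when the one before it is completed fails the run):
1. the drift's tip is inside the plate's hole, at least 4 mm below its top face, before the plate has been moved 3 mm (z of drift in the frame of plate_hole below -0.004 m and horizontal distance between drift and plate_hole below 0.008 m and distance of plate_hole from where it was at the start of the episode below 0.003 m), for 0.1 s.
2. the tip has found the hidden hole: at least 14 mm below the plate's top face (z of drift in the frame of plate_hole below -0.014 m and horizontal distance between drift and plate_hole below 0.012 m), for 0.1 s.
At the end, for the whole second after the job is handed in: Drift fully home and released: collar within 2 mm of the plate top and at most 72.5 mm above the stand's underside, within 3 mm of the plate hole's centre, upright within 0.06 rad; plate flat (0.03 rad), drawn 3 to 20 mm from its start; both at rest (z of drift_collar in the frame of plate_hole below 0.002 m and z of drift_collar in the frame of stand below 0.0725 m and horizontal distance between drift_collar and plate_hole below 0.003 m and angle between drift's own z axis and vertical below 0.06 rad and angle between plate's own z axis and vertical below 0.03 rad and distance of plate_hole from where it was at the start of the episode between 0.003 and 0.02 m and linear speed of each of drift, plate below 0.01 m/s and contact force between the fingers and drift below 0.1 N); the robot touches nothing.
It fails at once if the drift forced against the stand: over 22 N (contact force between drift and stand above 22 N).
It fails at once if the drift forced against the plate: over 35 N (contact force between drift and plate above 35 N).
It fails at once if the plate pushed by the gripper or arm instead of the drift (contact force between any of the fingers, the arm and plate above 3 N).
It fails at once if a bystander disturbed (moved over 15 mm) (distance of any of squeegee, wrench, cup, pin from where it was at the start of the episode above 0.015 m).
It also fails if it takes over 67 s, if anything falls off the work surface, if the arm or the gripper's body presses on something with over 40 N, if the wrist force passes 120 N, or if a joint passes its speed limit or range.

## Working session

There is one attempt and no reset: what is moved stays moved. The work goes in short steps, Python scripts to look and compute and a shell command to move; the robot and the scene stay as the last step left them, time stands still between calls to the robot, and variables do not carry over. Pictures are saved under pics/ and viewed, at most 10 in all, crops included, and the job is handed in when it is done.

```bash
ls; mkdir -p pics; cat > h.py <<'E'
import numpy as np,cv2
from bench import sensors,vision,ticket
def grab(n,save=None):
    f=vision.grab_frame(n)
    if save: cv2.imwrite('pics/'+save+'.png',f['frame'][:,:,::-1]); np.savez('pics/'+save+'.npz',**f)
    return f
def ray(f,u,v,fish=False):
    x=(u-f['cx'])/f['fx'];y=(v-f['cy'])/f['fy']
    if fish:
        r=np.hypot(x,y);s=np.sin(r)/max(r,1e-9);d=np.array([x*s,y*s,np.cos(r)])
    else: d=np.array([x,y,1.])
    R=np.array(f['R']);return -R.T@np.array(f['t']),R.T@d
def onz(f,u,v,z,fish=False):
    o,d=ray(f,u,v,fish);return o+d*(z-o[2])/d[2]
def dep(f,u,v):
    o,d=ray(f,u,v);return o+d*f['depth'][int(v),int(u)]
def cloud(f):
    v,u=np.mgrid[:384,:512];z=f['depth']
    P=np.stack([(u-f['cx'])/f['fx']*z,(v-f['cy'])/f['fy']*z,z],-1)
    return (P-np.array(f['t']))@np.array(f['R'])
E
python3 - <<'E'
from h import *
a=grab('scene','s0');b=grab('side','d0')
cv2.imwrite('pics/both.png',cv2.resize(np.vstack([a['frame'],b['frame']])[:,:,::-1],None,fx=.78,fy=.78))
for f in(a,b):print(f['fx'],f['cx'],f['cy'],-np.array(f['R']).T@np.array(f['t']),(f['depth']>0).mean())
s=sensors.read_state();print(s)
E
```

```text
pics
408.56584297694315 249.00093526396634 191.366248867406 [ 1.06839199 -0.33724232  0.59345106] 0.9960428873697916
351.8955966606686 260.63786714906126 193.8329047176552 [0.28857926 0.34433129 0.55290619] 0.9961446126302084
{'t': 0.1, 'joint_pos': array([-1.1248813 ,  0.32176871, -0.07008721,  1.45156532,  0.02259337,
        1.37077902, -0.05690835]), 'joint_velocities': array([ 0.00060577, -0.00339778,  0.00012681, -0.00214762,  0.00066722,
       -0.00116139,  0.00047664]), 'effort': array([-4.80785693e-04, -4.94883943e+01, -3.84505503e-01, -3.15208554e+01,
        1.27011258e-02,  7.49205676e-03,  1.26539792e-06]), 'tool_pos': array([0.27192364, 0.5899975 , 0.3029137 ]), 'eef_rot': array([-3.13986123e+00,  8.52568452e-05,  2.70979852e+00]), 'contact_force': array([-0.69906238, -0.78576642, -0.16648475]), 'torque': array([-0.02828717,  0.01639214, -0.05367982]), 'grip_force': 0.0, 'gripper_width': 1.0020555580523987}
```

View pics/both.png

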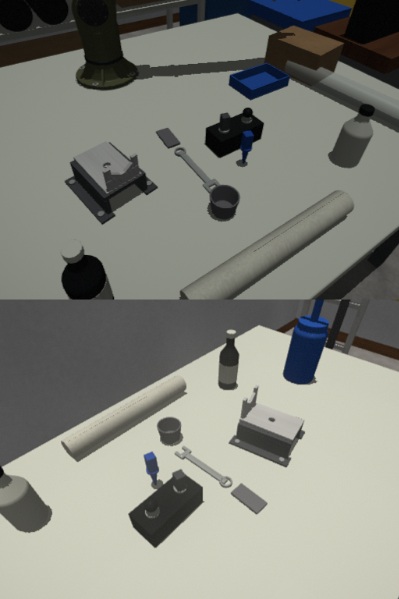

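The picture (0.78 scale) shows, in scene: stand and plate at (108,170), black block at (235,130) with the grey square handle at (225,122), the ball knob at (247,115), and the blue lookalike outside the block at (246,148). In side, the same three are at (180,480), (152,510) and (152,463).
Candidates for the drift: grey square handle (full-size pixel about 288,156), ball-knob pin (316,147), blue drift (315,180). I choose the grey square handle and check it in a crop.

```bash
python3 - <<'E'
from h import *
a=dict(np.load('pics/s0.npz'));b=dict(np.load('pics/d0.npz'))
def crop(f,x,y,w=130,h=95):return cv2.resize(f['frame'][y:y+h,x:x+w,::-1],(400,292),interpolation=cv2.INTER_CUBIC)
g=np.vstack([np.hstack([crop(a,250,115),crop(a,80,170)]),np.hstack([crop(b,160,210),crop(b,285,100)])])
g=np.clip(g*1.5,0,255).astype(np.uint8)
cv2.imwrite('pics/crop.png',g)
for n,f in(('s',a),('d',b)):
    P=cloud(f)
    for nm,box in dict(block=((250,115),(160,210)),stand=((80,170),(285,100))).items():
        x,y=box[n=='d'];Q=P[y:y+95,x:x+130].reshape(-1,3)
        print(n,nm,'zhist',[(k*4,int(c)) for k,c in enumerate(np.histogram(Q[:,2],np.arange(-.002,.15,.004))[0]) if c>40])
        for lo,hi in((.054,.062),(.064,.076),(.09,.112)):
            q=Q[(Q[:,2]>lo)&(Q[:,2]<hi)]
            if len(q)>15: 
                r=cv2.minAreaRect((q[:,:2]*1000).astype(np.float32));print(lo,len(q),np.round(q.mean(0),4),np.round(r[0],1),np.round(r[1],1),round(r[2],1))
E
```

```text
s block zhist [(0, 8234), (4, 517), (8, 128), (12, 128), (16, 130), (20, 134), (24, 113), (28, 113), (32, 107), (36, 101), (40, 98), (44, 100), (48, 91), (52, 96), (56, 520), (60, 660), (64, 123), (68, 49), (72, 48), (76, 48), (80, 54), (84, 58), (88, 70), (92, 73), (96, 83), (100, 64), (104, 103), (108, 77)]
0.054 1180 [0.5672 0.1436 0.0581] [588.3 153.5] [136.7 153.7] 0.6
0.064 180 [0.5898 0.1338 0.0687] [599.3 152.6] [110.6 106.3] 1.2
0.09 400 [0.5944 0.1284 0.1002] [601.8 147.8] [103.3 112.3] 85.7
s stand zhist [(0, 6080), (4, 663), (8, 594), (12, 120), (16, 51), (20, 59), (24, 49), (28, 59), (32, 61), (36, 68), (40, 60), (44, 65), (48, 65), (52, 119), (56, 129), (60, 303), (64, 475), (68, 809), (72, 1417), (76, 74), (80, 72), (84, 77), (88, 68), (92, 80), (96, 79), (100, 104), (104, 84), (108, 73), (112, 66), (128, 53)]
0.054 432 [ 0.5618 -0.2202  0.0594] [ 525.4 -205.9] [153.2 111.7] 10.1
0.064 2362 [ 0.5188 -0.2111  0.0701] [ 525.7 -208.8] [153.5 107.2] 9.0
0.09 458 [ 0.5982 -0.1963  0.1008] [ 595.6 -194.2] [11.3 80.9] 10.4
d block zhist [(0, 6494), (4, 531), (8, 364), (12, 91
[... 176 characters left out ...]
0, 53), (84, 54), (88, 74), (92, 87), (96, 116), (100, 96), (108, 147)]
0.054 2707 [0.553  0.1632 0.0585] [587.2 155.1] [132.  150.6] 0.6
0.064 254 [0.5722 0.1514 0.0676] [594.8 160.8] [112.  103.4] 5.2
0.09 475 [0.5546 0.1529 0.1003] [567.6 142.6] [ 82.9 116.4] 45.2
d stand zhist [(0, 6985), (4, 423), (8, 362), (12, 146), (16, 141), (20, 127), (24, 136), (28, 133), (32, 121), (36, 128), (40, 118), (44, 128), (48, 124), (52, 111), (56, 118), (60, 216), (64, 256), (68, 872), (72, 1147)]
0.054 334 [ 0.5097 -0.158   0.0591] [ 525.  -205.2] [149.7 114.3] 10.0
0.064 2096 [ 0.5197 -0.2007  0.0699] [ 524.8 -200.3] [150.2 103.6] 9.1
0.09 172 [ 0.5928 -0.1893  0.1012] [ 595.1 -192.4] [ 9.3 80.7] 10.1
```

View pics/crop.png

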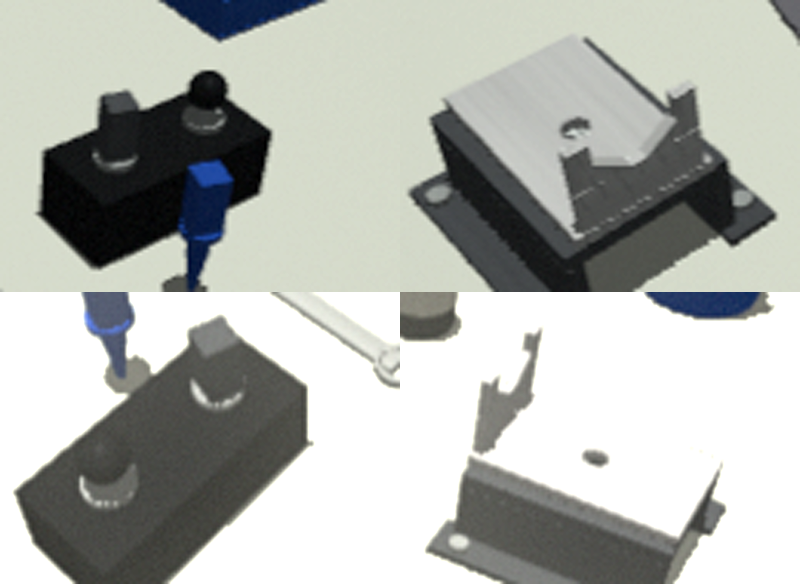

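The crops confirm the choice: a dark grey square handle with a steel collar at crop (118,100), the ball pin at (205,95), and the blue copy outside the block. The plate's hole is at crop (575,128) in scene and (595,457) in side.

```bash
python3 - <<'E'
from h import *
A={}
for n,box,st in(('s0',(250,115),(80,170)),('d0',(160,210),(285,100))):
    f=dict(np.load('pics/%s.npz'%n));P=cloud(f);I=f['frame'].astype(int)
    x,y=box;Q=P[y:y+95,x:x+130].reshape(-1,3);C=I[y:y+95,x:x+130].reshape(-1,3)
    blue=(C[:,2]>C[:,0]*1.5+8)
    m=(Q[:,2]>.1045)&(Q[:,2]<.114)&~blue;q=Q[m]
    r=cv2.minAreaRect((q[:,:2]*1000).astype(np.float32));print(n,'handle top',m.sum(),np.round(q.mean(0),4),np.round(r[0],1),np.round(r[1],1),round(r[2],1))
    m=(Q[:,2]>.07)&(Q[:,2]<.103)&~blue;q=Q[m];print(' others',np.round([np.percentile(q,p,0) for p in(5,50,95)],3).tolist())
    m=blue&(Q[:,2]>.01)&(Q[:,2]<.15);q=Q[m];print(' blue',np.round([np.percentile(q,p,0) for p in(2,50,98)],3).tolist())
    # block top
    lum=C.sum(1);m=(Q[:,2]>.055)&(Q[:,2]<.061)&~blue&(Q[:,1]>.05);q=Q[m]
    # plate top + hole
    x,y=st;Q=P[y:y+95,x:x+130]
    m=((Q[...,2]>.0665)&(Q[...,2]<.0735)).astype(np.uint8)
    nlab,lab,stt,cen=cv2.connectedComponentsWithStats(m);k=1+stt[1:,4].argmax();m=(lab==k).astype(np.uint8)
    cs,h=cv2.findContours(m,cv2.RETR_CCOMP,cv2.CHAIN_APPROX_NONE)
    q=Q[m>0];r=cv2.minAreaRect((q[:,:2]*1000).astype(np.float32));print(' plate',len(q),q.mean(0).round(4),np.round(r[0],1),np.round(r[1],1),round(r[2],1))
    for c,hh in zip(cs,h[0]):
        if hh[3]>=0 and len(c)>6:
            pts=np.array([onz(f,x+p[0][0],y+p[0][1],.07)[:2]*1000 for p in c],np.float32)
            print('  hole contour',len(c),c.mean((0,1))+[x,y],cv2.minEnclosingCircle(pts))
E
```

```text
s0 handle top 80 [0.5581 0.1118 0.1077] [556.4 113. ] [22.3 23.7] 68.1
 others [[0.549, 0.101, 0.073], [0.564, 0.118, 0.089], [0.57, 0.196, 0.1]]
 blue [[0.381, 0.105, 0.011], [0.639, 0.119, 0.059], [0.654, 0.404, 0.105]]
 plate 2201 [ 0.5147 -0.211   0.0703] [ 524.9 -205.8] [153.2  91. ] 9.3
d0 handle top 159 [0.5558 0.1155 0.108 ] [556.6 115. ] [21.5 23. ] 72.4
 others [[0.544, 0.112, 0.072], [0.552, 0.131, 0.091], [0.636, 0.205, 0.1]]
 blue [[0.628, 0.117, 0.058], [0.634, 0.129, 0.06], [0.65, 0.134, 0.062]]
 plate 2001 [ 0.5194 -0.2021  0.0701] [ 525.4 -205. ] [149.8  94.1] 9.1
  hole contour 18 [348.         153.94444444] ((524.77197265625, -203.13705444335938), 8.909379005432129)
```

```bash
python3 - <<'E'
from h import *
for n in('s0','d0'):
    P=cloud(dict(np.load('pics/%s.npz'%n)));m=(P[...,2]>.12)&(P[...,0]>.2)&(P[...,0]<.9)&(abs(P[...,1])<.75)
    k,l,s,c=cv2.connectedComponentsWithStats(m.astype(np.uint8))
    for i in range(1,k):
        if s[i,4]>40:
            q=P[l==i];print(n,s[i],np.percentile(q,[2,98],axis=0).round(3).tolist())
E
```

```text
s0 [346  33  90  39 691] [[0.247, 0.565, 0.12], [0.459, 0.724, 0.122]]
s0 [448 133  33  35 713] [[0.76, 0.338, 0.12], [0.801, 0.374, 0.171]]
s0 [167 196  10  11  66] [[0.586, -0.169, 0.121], [0.596, -0.155, 0.132]]
s0 [132 215  11  11  74] [[0.596, -0.234, 0.12], [0.606, -0.22, 0.132]]
s0 [  78  307   54   69 2547] [[0.767, -0.367, 0.121], [0.807, -0.315, 0.191]]
d0 [ 372    0   50   69 2134] [[0.566, -0.584, 0.123], [0.662, -0.504, 0.259]]
d0 [282  38  24  37 515] [[0.753, -0.35, 0.121], [0.796, -0.312, 0.19]]
d0 [  0 213  26  41 613] [[0.753, 0.34, 0.12], [0.782, 0.376, 0.165]]
```

```bash
python3 -m crank '{"gripper":[60,60,60,60,60],"linear":[[0.5,-0.8,0],[0.5,-0.8,0],[0.5,-0.8,0],[0.5,-0.8,0],[0.5,-0.8,0]],"yaw":[0,0,0,0,0]}'
python3 -m crank '{"gripper":[50,50,50,50,50],"linear":[[0.5,-0.8,0],[0.5,-0.8,0],[0.5,-0.8,0],[0.5,-0.8,0],[0.5,-0.8,0]],"yaw":[0.5,0.5,0,0,0]}'
python3 -m crank '{"gripper":[50,50,50,50,50],"linear":[[0.5,-0.8,0],[0.5,-0.8,0],[0.5,-0.8,0],[0.5,-0.8,0],[0.11,-0.7,-0.8]],"yaw":[0,0,0,0,0]}'
python3 -m crank '{"gripper":[50,50,50,50,50],"linear":[[0,0,-0.3],[0,0,0],[0,0,0],[0,0,0],[0,0,0]],"yaw":[0,0,0,0,0]}'
python3 - <<'E'
from h import *
s=sensors.read_state();print(s['tool_pos'],s['eef_rot'],s['gripper_width'])
f=grab('wrist','w0');print(f['fx'],f['cx'],f['cy'],-np.array(f['R']).T@np.array(f['t']))
E
```

```text
t: 0.72
tool_pos: [0.3725, 0.429, 0.3035]
eef_rot: [-3.141, -0.0, 2.71]
contact_force: [-0.1, -1.2, 0.2]
gripper_width: 0.702
grip_force: 0.0
t: 1.35
tool_pos: [0.4724, 0.2691, 0.3035]
eef_rot: [-3.141, -0.0, 2.797]
contact_force: [-0.5, 0.3, 0.2]
gripper_width: 0.581
grip_force: 0.0
t: 1.98
tool_pos: [0.5587, 0.1129, 0.2736]
eef_rot: [3.139, 0.005, 2.796]
contact_force: [0.0, -0.5, -0.5]
gripper_width: 0.587
grip_force: 0.0
t: 2.6
tool_pos: [0.5566, 0.115, 0.2606]
eef_rot: [3.141, 0.001, 2.798]
contact_force: [-0.1, 0.2, -0.4]
gripper_width: 0.581
grip_force: 0.0
[0.55662016 0.11496609 0.26061628] [3.14072902e+00 9.01067410e-04 2.79801465e+00] 0.5807257359008132
297.3186396354542 254.54736727329083 188.87339494724682 [0.49371148 0.13831935 0.33137278]
```

View pics/w0.png

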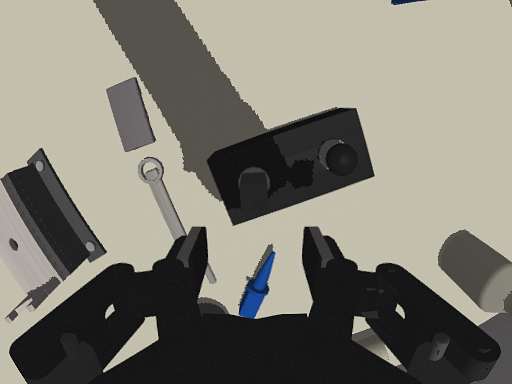

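The wrist view shows the block at (290,165), the drift handle at about (254,185), the knob at (341,158), and the blue copy lying beyond at (258,285). The block sits about 17° off the fingers, so I check the handle yaw more closely.

```bash
python3 - <<'E'
from h import *
f=dict(np.load('pics/w0.npz'));P=None
g=f['frame'][140:230,195:390,::-1]
g=np.clip(g.astype(float)*4,0,255).astype(np.uint8)
cv2.imwrite('pics/wc.png',cv2.resize(g,None,fx=4,fy=4,interpolation=cv2.INTER_CUBIC))
# block top corners on z=.058
for uv in((208,158),(357,108),(373,176),(233,225)):print(uv,onz(f,*uv,.058,True).round(4))
# where is expected handle top
R=np.array(f['R']);t=np.array(f['t'])
def pr(X):
    c=R@X+t;th=np.arctan2(np.hypot(c[0],c[1]),c[2]);k=th/np.hypot(c[0],c[1])*f['fx'];return (f['cx']+k*c[0],f['cy']+k*c[1])
for z in(.058,.108):print(pr(np.array([.5565,.114,z])))
# depth-based in the wrist
print(f['depth'][175:200:4,254])
E
```

```text
(208, 158) [0.523  0.0815 0.058 ]
(357, 108) [0.524  0.2303 0.058 ]
(373, 176) [0.5933 0.2281 0.058 ]
(233, 225) [0.594  0.0797 0.058 ]
(np.float64(252.6822922831751), np.float64(179.1832065559115))
(np.float64(252.3008166087281), np.float64(194.42449837730544))
[0.25817668 0.24414675 0.23231761 0.23138697 0.23197584 0.2320319
 0.23365209]
```

View pics/wc.png

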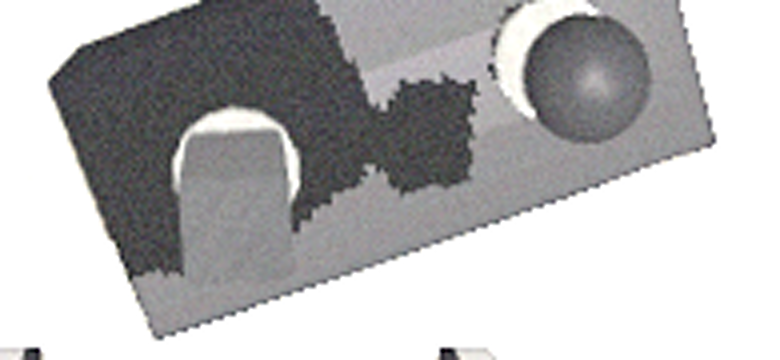

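The crop shows the handle square to the fingers, top face at about (183–292, 176–278) in crop pixels. The block itself has yaw about 0.

```bash
python3 - <<'E'
from h import *
f=dict(np.load('pics/w0.npz'))
q=np.array([onz(f,195+u/4,140+v/4,.108,True)[:2]*1000 for u,v in((182,178),(288,175),(293,278),(183,277))])
print(q.round(1),q.mean(0),[np.degrees(np.arctan2(*(q[i]-q[j])[::-1])).round(1) for i,j in((1,0),(2,3),(3,0),(2,1))])
E
```

```text
[[545.8 108.1]
 [552.2 127.7]
 [572.6 121.7]
 [565.  101.1]] [558.91481192 114.65748735] [np.float64(72.0), np.float64(69.8), np.float64(-19.9), np.float64(-16.3)]
```

```bash
python3 -m crank '{"gripper":[50,50,50,50,50],"linear":[[0.04,0,-0.7],[0,0,-0.7],[0,0,-0.7],[0,0,-0.6],[0,0,-0.18]],"yaw":[0,0,0,0,0]}'
python3 -m crank '{"gripper":[50,15,15,15,15],"linear":[[0,0,0],[0,0,0],[0,0,0],[0,0,0],[0,0,0]],"yaw":[0,0,0,0,0]}'
python3 -m crank '{"gripper":[15,15,15,15,15],"linear":[[0,0,0],[0,0,0],[0,0,0.2],[0,0,0.2],[0,0,0]],"yaw":[0,0,0,0,0]}'
```

```text
t: 3.28
tool_pos: [0.5572, 0.1143, 0.1434]
eef_rot: [-3.14, -0.002, 2.797]
contact_force: [0.9, -0.3, 0.6]
gripper_width: 0.586
grip_force: 0.0
t: 3.9
tool_pos: [0.5588, 0.1145, 0.1461]
eef_rot: [3.14, 0.002, 2.797]
contact_force: [-0.8, 0.0, 5.7]
gripper_width: 0.244
grip_force: 59.3
t: 4.53
tool_pos: [0.5584, 0.1145, 0.1614]
eef_rot: [3.141, 0.001, 2.797]
contact_force: [-0.5, 0.2, -2.7]
gripper_width: 0.248
grip_force: 58.7
```

```bash
python3 -m crank '{"gripper":[15,15,15,15,15],"linear":[[0,0,0.7],[0,0,0.7],[0,0,0.8],[0,-0.3,0.1],[0,-0.6,0]],"yaw":[0,0,0,0,0]}'
python3 -m crank '{"gripper":[15,15,15,15,15],"linear":[[-0.2,-0.8,0],[-0.2,-0.8,0],[-0.2,-0.8,0],[-0.2,-0.8,0],[0,-0.8,0]],"yaw":[0,0,0,0,0]}'
python3 -m crank '{"gripper":[15,15,15,15,15],"linear":[[0,-0.6,0],[0,-0.3,0],[0,-0.3,0],[0,0,0],[0,0,0]],"yaw":[0,0,0,0,0]}'
python3 - <<'E'
from h import *
f=grab('wrist','w1');s=sensors.read_state();print(s['tool_pos'],s['contact_force'])
g=np.clip(f['frame'][:,:,::-1].astype(float)*1.5,0,255).astype(np.uint8);cv2.imwrite('pics/w1b.png',g)
E
```

```text
t: 5.15
tool_pos: [0.5577, 0.0783, 0.2519]
eef_rot: [-3.141, -0.001, 2.799]
contact_force: [0.7, -0.9, -2.3]
gripper_width: 0.247
grip_force: 59.0
t: 5.78
tool_pos: [0.5244, -0.0836, 0.251]
eef_rot: [-3.141, -0.003, 2.796]
contact_force: [-0.1, 0.3, -2.0]
gripper_width: 0.252
grip_force: 59.0
t: 6.4
tool_pos: [0.5262, -0.1287, 0.2526]
eef_rot: [3.141, -0.0, 2.798]
contact_force: [0.7, 0.6, -2.8]
gripper_width: 0.249
grip_force: 59.0
[ 0.52622778 -0.12853664  0.25264457] [-0.22340627  0.05847081 -2.51115545]
```

View pics/w1b.png

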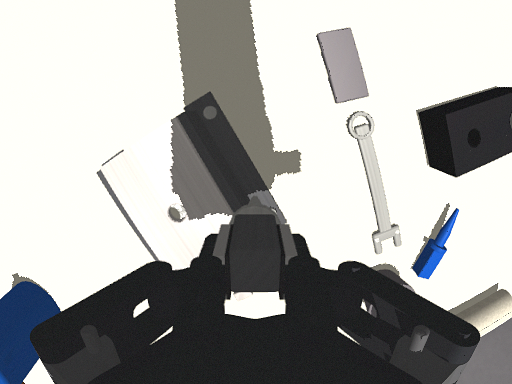

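The view shows the drift held between the fingers at (255,245), the collar at (255,212), and the plate's hole at about (177,212). The other things are untouched.

```bash
python3 - <<'E'
from h import *
f=dict(np.load('pics/w1.npz'));g=f['frame'][190:234,150:204,::-1];z=cv2.resize(g,None,fx=7,fy=7,interpolation=cv2.INTER_CUBIC)
a=dict(np.load('pics/s0.npz'));za=cv2.resize(a['frame'][200:225,250-0-0-110-0:0+200,::-1][:, :60],None,fx=6,fy=6,interpolation=cv2.INTER_CUBIC)
d=grab('side','d1');P=cloud(d)
dd=d['frame'][60:200,250:430,::-1];zd=cv2.resize(dd,None,fx=2.2,fy=2.2,interpolation=cv2.INTER_CUBIC)
o=np.zeros((320,790,3),np.uint8);o[:308,:378]=z;h,w=zd.shape[:2];o[:h,390:390+w]=zd
cv2.imwrite('pics/hole.png',np.clip(o*1.2,0,255).astype(np.uint8))
print(onz(f,177,212,.07,True))
E
```

```text
[ 0.52686801 -0.20454245  0.07      ]
```

View pics/hole.png

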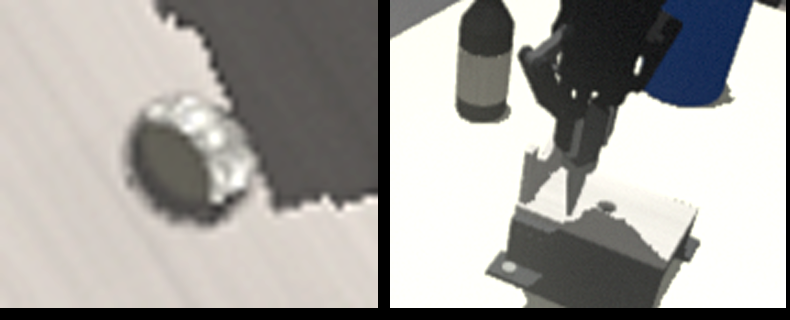

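The crop shows the hole rim centred at (190,157), i.e. pixel (177.1,212.4). In the side view the drift hangs upright from the gripper, tip at full pixel (332,157.7).

```bash
python3 - <<'E'
from h import *
for n in('scene','side'):
    d=grab(n);P=cloud(d);m=(P[...,2]>.107)&(P[...,2]<.165)&(abs(P[...,0]-.527)<.035)&(abs(P[...,1]+.129)<.035)
    q=P[m];
    for lo in np.arange(.107,.165,.008):
        k=q[(q[:,2]>=lo)&(q[:,2]<lo+.008)]
        if len(k)>3:print(n,round(lo,3),len(k),k.mean(0).round(4),np.ptp(k,0).round(4))
    if n=='side':print(onz(d,332,157.7,.1106))
E
```

```text
scene 0.115 10 [ 0.5265 -0.1298  0.1183] [0.0025 0.005  0.0057]
scene 0.123 15 [ 0.5277 -0.1298  0.1268] [0.0068 0.0086 0.0071]
scene 0.131 22 [ 0.5284 -0.13    0.135 ] [0.0061 0.0107 0.0075]
scene 0.139 24 [ 0.5292 -0.131   0.1434] [0.0103 0.012  0.0073]
scene 0.147 32 [ 0.5298 -0.1303  0.1511] [0.0086 0.0139 0.0073]
scene 0.155 17 [ 0.5302 -0.1301  0.157 ] [0.006  0.0148 0.005 ]
side 0.107 4 [ 0.5239 -0.1259  0.1128] [0.0035 0.0012 0.004 ]
side 0.115 12 [ 0.5232 -0.1251  0.1196] [0.005  0.0044 0.0069]
side 0.123 13 [ 0.523  -0.1247  0.1272] [0.0067 0.0057 0.0072]
side 0.131 20 [ 0.5229 -0.1237  0.1352] [0.0093 0.0077 0.0079]
side 0.139 24 [ 0.5221 -0.123   0.1435] [0.0112 0.0078 0.0075]
side 0.147 27 [ 0.5224 -0.1228  0.1509] [0.0137 0.012  0.0076]
side 0.155 18 [ 0.5215 -0.1222  0.1571] [0.0117 0.0085 0.005 ]
[ 0.52130309 -0.12693882  0.1106    ]
```

```bash
python3 -m crank '{"gripper":[15,15,15,15,15],"linear":[[0,-0.5,0],[0,-0.6,0],[0,-0.6,0],[0,-0.2,0],[0,0,0]],"yaw":[0,0,0,0,0]}'
python3 -m crank '{"gripper":[15,15,15,15,15],"linear":[[0,0,-0.4],[0,0,-0.3],[0,0,-0.2],[0,0,0],[0,0,0]],"yaw":[0,0,0,0,0]}'
python3 - <<'E'
from h import *
s=sensors.read_state();print(s['tool_pos'])
for n,w in(('scene',(90,150)),('side',(290,90))):
    d=grab(n,n+'2');x,y=w;g=cv2.resize(d['frame'][y:y+105,x:x+130,::-1],None,fx=3,fy=3,interpolation=cv2.INTER_CUBIC)
    cv2.imwrite('pics/t_%s.png'%n,g)
cv2.imwrite('pics/t2.png',np.hstack([cv2.imread('pics/t_scene.png'),cv2.imread('pics/t_side.png')]))
E
```

```text
t: 7.22
tool_pos: [0.5261, -0.2054, 0.2527]
eef_rot: [3.141, -0.0, 2.797]
contact_force: [0.2, 1.0, -1.7]
gripper_width: 0.254
grip_force: 59.0
t: 7.85
tool_pos: [0.5263, -0.2057, 0.217]
eef_rot: [3.142, 0.001, 2.797]
contact_force: [-0.0, -0.2, -2.4]
gripper_width: 0.25
grip_force: 59.0
[ 0.52626689 -0.20570377  0.21701195]
```

View pics/t2.png

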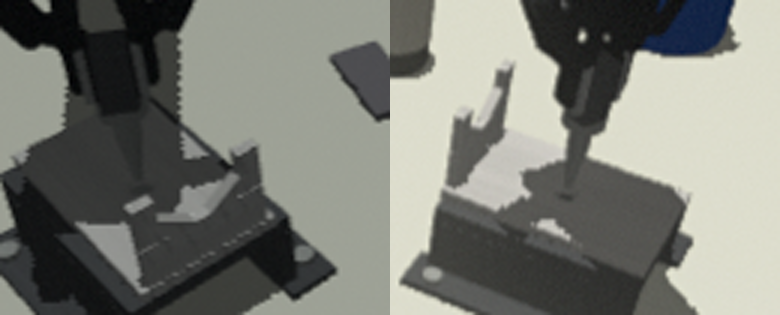

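Tip is about 5 mm over the hole and centred in both views (scene (138,183) against hole (140,190); side (570,193) against (568,196)). I ease it in.

```bash
python3 -m crank '{"gripper":[15,15,15,15,15],"linear":[[0,0.02,-0.08],[0,0,-0.08],[0,0,-0.05],[0,0,-0.03],[0,0,0]],"yaw":[0,0,0,0,0]}'
python3 -m crank '{"gripper":[15,15,15,15,15],"linear":[[0,0,-0.02],[0,0,-0.02],[0,0,-0.02],[0,0,0],[0,0,0]],"yaw":[0,0,0,0,0]}'
```

```text
t: 8.57
tool_pos: [0.526, -0.2049, 0.207]
eef_rot: [3.142, -0.0, 2.797]
contact_force: [0.8, -0.1, -2.4]
gripper_width: 0.247
grip_force: 59.0
t: 9.2
tool_pos: [0.5261, -0.2049, 0.2048]
eef_rot: [3.142, 0.0, 2.797]
contact_force: [-0.4, -0.0, -1.5]
gripper_width: 0.246
grip_force: 59.0
```

```bash
python3 -m crank '{"gripper":[15,15,15,15,15],"linear":[[0,0,-0.02],[0,0,0],[0,0,0],[0,0,0],[0,0,0]],"yaw":[0,0,0,0,0]}'
python3 -m crank '{"gripper":[15,15,15,15,15],"linear":[[0,0,-0.02],[0,0,0],[0,0,0],[0,0,0],[0,0,0]],"yaw":[0,0,0,0,0]}'
```

```text
t: 9.82
tool_pos: [0.5261, -0.2049, 0.2041]
eef_rot: [3.142, 0.0, 2.797]
contact_force: [-0.2, -0.2, -0.3]
gripper_width: 0.25
grip_force: 59.1
t: 10.45
tool_pos: [0.5263, -0.205, 0.2038]
eef_rot: [3.141, 0.001, 2.797]
contact_force: [-1.3, 0.1, 5.7]
gripper_width: 0.247
grip_force: 59.8
```

Step 1 is done: the tip rests on the bush, about 8 N. Now a light search on a circle of radius 4.8 mm.

```bash
python3 -m crank '{"gripper":[15,15,15,15,15],"linear":[[0,0,0.01],[0.04,0,0],[0.04,0,0],[0.04,0,0],[0,0,0]],"yaw":[0,0,0,0,0]}'
```

```text
t: 11.08
tool_pos: [0.5303, -0.2052, 0.2037]
eef_rot: [-3.141, -0.001, 2.797]
contact_force: [-3.7, 1.2, 6.7]
gripper_width: 0.249
grip_force: 60.2
```

```bash
python3 -m crank '{"gripper":[15,15,15,15,15],"linear":[[0,0.03,0.008],[-0.01,0.03,0],[-0.02,0.02,0],[0,0,0],[0,0,0]],"yaw":[0,0,0,0,0]}'
```

```text
t: 11.7
tool_pos: [0.5301, -0.2016, 0.204]
eef_rot: [3.141, 0.001, 2.797]
contact_force: [0.5, -1.0, 2.1]
gripper_width: 0.252
grip_force: 59.5
```

```bash
python3 -m crank '{"gripper":[15,15,15,15,15],"linear":[[-0.03,0.02,0],[-0.03,0.01,0],[-0.03,0.01,0],[0,0,0],[0,0,0]],"yaw":[0,0,0,0,0]}'
```

```text
t: 12.32
tool_pos: [0.5263, -0.2001, 0.204]
eef_rot: [3.142, 0.001, 2.797]
contact_force: [3.6, -2.2, 1.4]
gripper_width: 0.251
grip_force: 59.4
```

```bash
python3 -m crank '{"gripper":[15,15,15,15,15],"linear":[[-0.03,0,0],[-0.03,-0.015,0],[-0.025,-0.02,0],[0,0,0],[0,0,0]],"yaw":[0,0,0,0,0]}'
```

```text
t: 12.95
tool_pos: [0.5229, -0.2012, 0.204]
eef_rot: [3.141, 0.0, 2.797]
contact_force: [3.8, -1.5, 1.1]
gripper_width: 0.252
grip_force: 59.5
```

```bash
python3 -m crank '{"gripper":[15,15,15,15,15],"linear":[[-0.01,-0.03,0],[-0.01,-0.03,0],[-0.01,-0.03,0],[0,0,0],[0,0,0]],"yaw":[0,0,0,0,0]}'
```

```text
t: 13.58
tool_pos: [0.5214, -0.2045, 0.2039]
eef_rot: [3.141, -0.001, 2.797]
contact_force: [3.9, 2.7, 4.0]
gripper_width: 0.251
grip_force: 59.8
```

```bash
python3 -m crank '{"gripper":[15,15,15,15,15],"linear":[[0.01,-0.03,0],[0.03,-0.03,0],[0.02,-0.03,0],[0,0,0],[0,0,0]],"yaw":[0,0,0,0,0]}'
```

```text
t: 14.2
tool_pos: [0.5226, -0.2082, 0.2037]
eef_rot: [3.141, -0.004, 2.797]
contact_force: [-1.5, 3.7, 7.6]
gripper_width: 0.253
grip_force: 60.3
```

```bash
python3 -m crank '{"gripper":[15,15,15,15,15],"linear":[[0.03,-0.02,0.006],[0.03,-0.01,0],[0.025,-0.01,0],[0,0,0],[0,0,0]],"yaw":[0,0,0,0,0]}'
```

```text
t: 14.82
tool_pos: [0.5255, -0.2105, 0.2031]
eef_rot: [-3.141, -0.004, 2.796]
contact_force: [0.5, 1.0, -1.2]
gripper_width: 0.25
grip_force: 59.0
```

```bash
python3 -m crank '{"gripper":[15,15,15,15,15],"linear":[[0,0,-0.015],[0,0,-0.015],[0,0,0],[0,0,0],[0,0,0]],"yaw":[0,0,0,0,0]}'
```

```text
t: 15.45
tool_pos: [0.5272, -0.2104, 0.2028]
eef_rot: [-3.141, 0.0, 2.797]
contact_force: [-0.6, 0.3, -2.5]
gripper_width: 0.248
grip_force: 58.9
```

```bash
python3 -m crank '{"gripper":[15,15,15,15,15],"linear":[[0,0,-0.015],[0,0,-0.015],[0,0,0],[0,0,0],[0,0,0]],"yaw":[0,0,0,0,0]}'
```

```text
t: 16.08
tool_pos: [0.5273, -0.2103, 0.2017]
eef_rot: [3.142, 0.0, 2.797]
contact_force: [-0.2, 1.1, -1.1]
gripper_width: 0.25
grip_force: 59.0
```

```bash
python3 -m crank '{"gripper":[15,15,15,15,15],"linear":[[0,0,-0.025],[0,0,-0.025],[0,0,-0.025],[0,0,0],[0,0,0]],"yaw":[0,0,0,0,0]}'
```

```text
t: 16.7
tool_pos: [0.5272, -0.21, 0.1985]
eef_rot: [3.141, -0.0, 2.797]
contact_force: [0.0, 1.2, -2.1]
gripper_width: 0.25
grip_force: 59.0
```

```bash
python3 -m crank '{"gripper":[15,15,15,15,15],"linear":[[0,-0.01,-0.03],[0,-0.01,-0.03],[0,0,-0.03],[0,0,0],[0,0,0]],"yaw":[0,0,0,0,0]}'
```

```text
t: 17.32
tool_pos: [0.5274, -0.2107, 0.195]
eef_rot: [3.141, 0.0, 2.797]
contact_force: [0.0, 4.2, 0.1]
gripper_width: 0.246
grip_force: 59.2
```

```bash
python3 -m crank '{"gripper":[15,15,15,15,15],"linear":[[0,-0.01,-0.03],[0,-0.01,-0.03],[0,-0.01,-0.03],[0,0,0],[0,0,0]],"yaw":[0,0,0,0,0]}'
```

```text
t: 17.95
tool_pos: [0.5271, -0.2125, 0.1913]
eef_rot: [-3.141, -0.0, 2.797]
contact_force: [0.2, 3.6, -1.1]
gripper_width: 0.25
grip_force: 59.1
```

```bash
python3 -m crank '{"gripper":[15,15,15,15,15],"linear":[[0,0,-0.03],[0,0,-0.03],[0,0,-0.02],[0,0,0],[0,0,0]],"yaw":[0,0,0,0,0]}'
```

```text
t: 18.58
tool_pos: [0.5272, -0.2122, 0.1882]
eef_rot: [3.141, -0.0, 2.797]
contact_force: [-1.1, 3.7, -0.9]
gripper_width: 0.248
grip_force: 59.4
```

```bash
python3 -m crank '{"gripper":[15,15,15,15,15],"linear":[[0,-0.01,-0.03],[0,-0.01,-0.03],[0,0,-0.03],[0,0,0],[0,0,0]],"yaw":[0,0,0,0,0]}'
```

```text
t: 19.2
tool_pos: [0.5272, -0.2133, 0.1846]
eef_rot: [-3.141, 0.0, 2.797]
contact_force: [0.2, 3.8, -0.5]
gripper_width: 0.251
grip_force: 59.2
```

```bash
python3 -m crank '{"gripper":[15,15,15,15,15],"linear":[[0,0,-0.03],[0,0,-0.03],[0,0,-0.03],[0,0,0],[0,0,0]],"yaw":[0,0,0,0,0]}'
```

```text
t: 19.82
tool_pos: [0.5273, -0.2131, 0.181]
eef_rot: [-3.142, 0.0, 2.797]
contact_force: [0.7, 4.3, 0.1]
gripper_width: 0.25
grip_force: 59.4
```

```bash
python3 -m crank '{"gripper":[15,15,15,15,15],"linear":[[0,0,-0.025],[0,0,-0.025],[0,0,-0.025],[0,0,0],[0,0,0]],"yaw":[0,0,0,0,0]}'
```

```text
t: 20.45
tool_pos: [0.5274, -0.2133, 0.1781]
eef_rot: [-3.141, 0.001, 2.797]
contact_force: [0.3, 3.9, 0.9]
gripper_width: 0.246
grip_force: 59.4
```

```bash
python3 -m crank '{"gripper":[15,15,15,15,15],"linear":[[0,0,-0.025],[0,0,-0.025],[0,0,-0.025],[0,0,0],[0,0,0]],"yaw":[0,0,0,0,0]}'
```

```text
t: 21.08
tool_pos: [0.5275, -0.2134, 0.1751]
eef_rot: [-3.141, 0.001, 2.797]
contact_force: [2.2, 1.7, 0.5]
gripper_width: 0.247
grip_force: 59.3
```

```bash
python3 -m crank '{"gripper":[15,15,15,15,15],"linear":[[0.01,-0.01,-0.02],[0,0,-0.02],[0,0,-0.01],[0,0,0],[0,0,0]],"yaw":[0,0,0,0,0]}'
```

```text
t: 21.7
tool_pos: [0.5277, -0.2136, 0.1732]
eef_rot: [-3.141, 0.0, 2.797]
contact_force: [2.2, 1.2, 3.6]
gripper_width: 0.242
grip_force: 59.6
```

```bash
python3 -m crank '{"gripper":[15,15,15,15,15],"linear":[[0.015,-0.01,0],[0.01,-0.01,-0.01],[0,0,-0.015],[0,0,0],[0,0,0]],"yaw":[0,0,0,0,0]}'
```

```text
t: 22.32
tool_pos: [0.5283, -0.214, 0.1717]
eef_rot: [3.141, -0.001, 2.797]
contact_force: [-0.6, 2.1, 0.3]
gripper_width: 0.25
grip_force: 59.5
```

```bash
python3 -m crank '{"gripper":[15,15,15,15,15],"linear":[[0,0,-0.015],[0,0,-0.015],[0,0,-0.01],[0,0,0],[0,0,0]],"yaw":[0,0,0,0,0]}'
```

```text
t: 22.95
tool_pos: [0.5284, -0.2142, 0.1703]
eef_rot: [3.142, -0.001, 2.797]
contact_force: [-0.5, 3.4, 0.2]
gripper_width: 0.246
grip_force: 59.5
```

```bash
python3 -m crank '{"gripper":[15,15,15,15,15],"linear":[[0,0,-0.02],[0,0,-0.02],[0,0,0],[0,0,0],[0,0,0]],"yaw":[0,0,0,0,0]}'
```

```text
t: 23.58
tool_pos: [0.5286, -0.2143, 0.1688]
eef_rot: [-3.141, -0.0, 2.797]
contact_force: [-0.7, 2.3, -1.7]
gripper_width: 0.253
grip_force: 59.4
```

```bash
python3 -m crank '{"gripper":[15,15,15,15,15],"linear":[[0,0,-0.02],[0,0,-0.02],[0,0,-0.01],[0,0,0],[0,0,0]],"yaw":[0,0,0,0,0]}'
```

```text
t: 24.2
tool_pos: [0.5287, -0.2143, 0.1669]
eef_rot: [-3.142, 0.0, 2.797]
contact_force: [-0.7, 2.3, 0.4]
gripper_width: 0.248
grip_force: 59.4
```

```bash
python3 -m crank '{"gripper":[15,15,15,15,15],"linear":[[0,0,-0.02],[0,0,-0.02],[0,0,-0.01],[0,0,0],[0,0,0]],"yaw":[0,0,0,0,0]}'
```

```text
t: 24.82
tool_pos: [0.5287, -0.2143, 0.1649]
eef_rot: [-3.142, 0.0, 2.797]
contact_force: [-0.6, 1.8, -0.4]
gripper_width: 0.25
grip_force: 59.3
```

Sliding freely on the shank now; about 7 mm remain.

```bash
python3 -m crank '{"gripper":[15,15,15,15,15],"linear":[[0,0,-0.02],[0,0,-0.02],[0,0,-0.02],[0,0,0],[0,0,0]],"yaw":[0,0,0,0,0]}'
```

```text
t: 25.45
tool_pos: [0.5287, -0.2143, 0.1625]
eef_rot: [-3.142, 0.0, 2.797]
contact_force: [0.0, 1.5, 0.9]
gripper_width: 0.254
grip_force: 59.4
```

```bash
python3 -m crank '{"gripper":[15,15,15,15,15],"linear":[[0,0,-0.02],[0,0,-0.02],[0,0,-0.01],[0,0,0],[0,0,0]],"yaw":[0,0,0,0,0]}'
```

```text
t: 26.08
tool_pos: [0.5287, -0.2143, 0.1605]
eef_rot: [3.142, 0.0, 2.797]
contact_force: [-0.4, 0.6, 0.8]
gripper_width: 0.248
grip_force: 59.4
```

```bash
python3 -m crank '{"gripper":[15,15,15,15,15],"linear":[[0,0,-0.02],[0,0,-0.01],[0,0,-0.01],[0,0,0],[0,0,0]],"yaw":[0,0,0,0,0]}'
```

```text
t: 26.7
tool_pos: [0.5287, -0.2143, 0.1589]
eef_rot: [3.142, 0.0, 2.797]
contact_force: [-0.5, 1.3, 1.2]
gripper_width: 0.249
grip_force: 59.5
```

```bash
python3 -m crank '{"gripper":[15,15,15,15,15],"linear":[[0,0,-0.015],[0,0,-0.01],[0,0,0],[0,0,0],[0,0,0]],"yaw":[0,0,0,0,0]}'
```

```text
t: 27.32
tool_pos: [0.5287, -0.2143, 0.1581]
eef_rot: [3.141, 0.0, 2.797]
contact_force: [-1.0, 1.3, 3.8]
gripper_width: 0.249
grip_force: 59.8
```

```bash
python3 -m crank '{"gripper":[15,15,15,15,15],"linear":[[0,0,-0.01],[0,0,0],[0,0,0],[0,0,0],[0,0,0]],"yaw":[0,0,0,0,0]}'
```

```text
t: 27.95
tool_pos: [0.5287, -0.2143, 0.1581]
eef_rot: [3.141, 0.0, 2.797]
contact_force: [-1.6, 1.7, 7.2]
gripper_width: 0.249
grip_force: 60.2
```

Seated: the force climbs with no further travel. I release, rise straight up, and look.

```bash
python3 -m crank '{"gripper":[22,26,34,45,45],"linear":[[0,0,0.01],[0,0,0],[0,0,0],[0,0,0],[0,0,0]],"yaw":[0,0,0,0,0]}'
python3 -m crank '{"gripper":[45,45,45,45,45],"linear":[[0,0,0.1],[0,0,0.3],[0,0,0.7],[0,0,0.9],[0,0,0.9]],"yaw":[0,0,0,0,0]}'
python3 -m crank '{"gripper":[45,45,45,45,45],"linear":[[0,0.9,0.3],[0,0.9,0],[0,0.9,0],[0,0,0],[0,0,0]],"yaw":[0,0,0,0,0]}'
python3 - <<'E'
from h import *
o=[]
for n,w in(('scene',(80,160)),('side',(285,80))):
    d=grab(n,n+'3');x,y=w;o.append(cv2.resize(d['frame'][y:y+105,x:x+130,::-1],None,fx=3,fy=3,interpolation=cv2.INTER_CUBIC))
    P=cloud(d)[y:y+105,x:x+130]
    q=P[(P[...,2]>.114)&(P[...,2]<.128)&(P[...,0]>.50)&(P[...,0]<.56)&(abs(P[...,1]+.214)<.03)];print(n,'handle top',len(q),q.mean(0).round(4),np.percentile(q[:,2],[10,90]))
    q=P[(P[...,2]>.0665)&(P[...,2]<.0735)];r=cv2.minAreaRect((q[:,:2]*1000).astype(np.float32));print(' plate',r,np.median(q[:,2]))
cv2.imwrite('pics/fin.png',np.hstack(o))
E
```

```text
t: 28.58
tool_pos: [0.5286, -0.2143, 0.1578]
eef_rot: [-3.142, -0.0, 2.797]
contact_force: [-0.1, 0.9, -0.8]
gripper_width: 0.526
grip_force: 0.0
t: 29.2
tool_pos: [0.5286, -0.2144, 0.276]
eef_rot: [3.141, 0.001, 2.797]
contact_force: [-0.4, 0.4, 0.1]
gripper_width: 0.527
grip_force: 0.0
t: 29.82
tool_pos: [0.5287, -0.107, 0.2867]
eef_rot: [-3.141, 0.001, 2.797]
contact_force: [-0.2, 1.2, -0.1]
gripper_width: 0.526
grip_force: 0.0
scene handle top 143 [ 0.5299 -0.215   0.1194] [0.11622907 0.12113544]
 plate ((526.2233276367188, -213.754638671875), (152.63082885742188, 90.96672821044922), 9.36370849609375) 0.0704097339944704
side handle top 103 [ 0.5261 -0.2102  0.119 ] [0.11538338 0.12084253]
 plate ((634.1614990234375, -328.4189147949219), (286.859130859375, 404.6919860839844), 19.3447265625) 0.07019805214117812
```

View pics/fin.png

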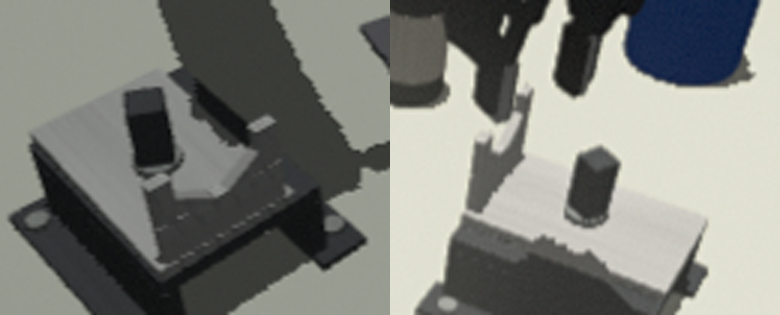

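The picture shows the drift upright with its collar on the plate (scene (150,130), side (595,185)) and the gripper clear. Handle top measures 0.120 m as it should, and the plate has been drawn about 8 mm.

```bash
python3 -c "
from bench import ticket
print(ticket.finish_job())"
```

```text
the job is handed in; nothing more can be done
None
```

The drift is fully home with its collar flat on the plate, the plate was drawn about 8 mm into line by the drift alone, the gripper is released and clear, and the job is handed in (no verdict was returned).

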